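# Stand the ballasted float heavy end down

### The job

One end of the white float lying in the blue cradle hides its ballast, and both ends look alike. Pick the float up by its middle, clear of the cradle, to feel which end is heavy, lay it back in the cradle and let go; then take it again another way and stand it upright by itself, heavy end down, on the round pad, setting it down gently. Do not let the float fall over onto the bench, and leave the other things on the bench where they are.

Things in the scene. Friction and masses are not known exactly. Their poses are not given: they have to be found in the camera images.
- float: Level-switch float: sealed white square tube 160 mm long, 32 x 32 mm, about 0.3 kg, an orange band at 58 mm either side of its middle, orange slightly domed ends (1.9 mm high). Origin at its middle, on the axis; x runs along it and tells nothing of which end is heavy. A 0.2 kg lead block fills one end with 1 mm of play. It stands by itself only on the heavy end; on the light end it topples.
- float_mid (a point): The middle of the float (same point as its origin). The balance point lies 34 to 37 mm from here towards the heavy end: held level by its middle, the float pulls down at the heavy end with a moment of about 0.1 N m. Stood on its heavy end it rights itself if let go within some 8 degrees of upright.
- cradle: Fixed cradle under the float: blue base plate 120 x 70 x 10 mm (long along its x) and two steel posts at x = +40 and -40 mm, 14 mm thick, only 24 mm wide, so fingers pass on both sides of the tube, which rests on their flat tops 54 mm above the bench. Origin at the centre of its underside, z up. The float lies along the cradle's x.
- cradle_seat (a point): Where the middle of the float rests in the cradle: 70 mm above the bench, midway between the posts.
- pad: Fixed round rubber pad, black with a green rim, 100 mm in diameter and 6 mm thick, flat. Origin at the centre of its underside, z up. A float standing on it has its middle 86 mm above the bench.
- pad_top (a point): Centre of the pad's upper face.
- bolt: Bystander: loose steel hex bolt lying on the bench, 100 mm long, 29 mm high. Origin under its head end, x along the shank.
- bar: Bystander: loose aluminium flat bar 160 x 30 x 8 mm, lying. Origin at the centre of its underside, x along it.
- collar: Bystander: loose brass collar, 48 mm across, 22 mm high. Origin at the centre of its underside.
- cup: Bystander: loose green plastic cup, 90 mm across, 125 mm high. Origin at the centre of its underside.
- basket: Bystander: loose shallow wooden bowl, 180 mm across, 70 mm high. Origin at the centre of its underside.
- carton: Bystander: loose white carton 110 x 150 x 60 mm. Origin at the centre of its underside.
Things that resemble listed ones, but are neither listed nor needed, are in the scene too. Of the things like the float, leave any that is black; of the rest the larger one is meant.

How it is judged:
By the outcome, as a careful person would: the job done as asked, in the order asked, and still so for the second after the job is handed in, with the robot touching nothing.
It also fails if it takes over 61 s, if anything falls off the work surface, if the arm or the gripper's body presses on something with over 40 N, if the wrist force passes 120 N, or if a joint passes its speed limit or range.

### The arm

A 6-joint arm with a two-finger parallel gripper is mounted at the origin on the work surface. World frame = base frame: x ahead of the robot, y to its left, z up, the work surface at z = 0. Lengths are in mm, angles in rad, forces in N, time in s.
With the tool pointing down it reaches from about 400 to 925 mm from the base axis. Payload 12.5 kg.
Tool frame: the origin (TCP) lies on the front face of the gripper's body, between the roots of the fingers; the fingertips stand 78 mm ahead of it and the grasp point (between the pads) lies 59 mm ahead of it (env.nose_length is the distance from the TCP to the fingertips, in mm); z points along the fingers, y is the line along which they close (so a half turn about z gives the same grasp; the last joint's range is limited). The gripper opens to 95 mm and grips with 3 to 60 N. Pads are 20 mm wide; open, the fingers measure 119 mm over their backs; the gripper's body (75 mm by 180 mm) begins 59 mm behind the grasp point.
Start: joints at [1.039, 0.491, 1.559, -0, 1.092, -0.106], TCP at [258.138, 569.212, 292.261] pointing down, gripper open.
Joint ranges: [-3.1, 3.1], [-0.84, 2.19], [0.05, 2.79], [-1.13, 4.28], [0.06, 2.93], [-2.69, 2.69]. Speed limits (rad/s): [2.22, 2.22, 2.79, 3.14, 3.14, 3.14].

### API

Orientations are given as [roll, pitch, yaw] about the fixed x, y, z axes, in that order (R = Rz(yaw) Ry(pitch) Rx(roll)).
In Python, from cell import env gives the robot as it stands.
- The arm moves only by the tool jog_arm, never from a script. Its argument "motion" is a list of rows, each a list of 7 numbers: the turn, a rotation vector about the tool's x, y, z in degrees, then the shift along the tool's x, y, z in mm, then the finger opening in mm, from 0 to 95.1. In form: [[wx, wy, wz, x, y, z, hand], ...]. A call has 1 to 10 rows; each row shifts and turns the commanded pose from where the row before left it, along the tool's axes as they then stand; what a row does not reach is not made up. A row lasts 1/8 s, in which the tool goes at most 62.5 mm and 10.7 degrees, less where a joint would pass 70% of its speed; a pose out of reach is approached as far as the arm can. A call is refused whole if a number of a shift passes 62.5 or a number of a turn 10.7, either way. A call with a gripper value outside its range is refused whole. The fingers move at their own pace and stop on an object; the grip force is fixed at half the most. Time passes only in rows, so rows that do not move let the fingers close. It gives the time, the measured TCP pose, the force, the opening and the grip force at its end, in the units of the state.
- env.state(): the state, without advancing time (a new reading comes with each control period).
- env.read_camera(name): name is "scene" or "top" or "wrist"; returns a dict with "color" (384x512x3 uint8, red, green, blue), "z_map" (384x512 float32, mm along the optical axis (not along the pixel's ray), 0 where there is no reading), "camera_matrix" (3x3 intrinsics, pixels), "world_to_cam" (4x4, takes a point from world to camera coordinates). Camera axes: x right, y up, looking along -z (the intrinsics and any distortion apply to the point x, -y, -z); pixel columns grow to the right and rows downward; lengths in mm; the calibration is good to about 2 mm. The wrist camera is an equidistant fisheye: a pixel r from the principal point sees the ray r / f radians off the axis. A picture is of the moment at which its call begins.
- env.job_done(): hands the job in; it is judged then, once.
Trained networks look in the newest picture that a camera, given by its name, has taken for a name from the list of things; names that differ only in an ending like _2 or _b are one class to them, and where a whole thing is asked for, a point or a joint stands for the part that bears it (a point fixed in the world has none). Each returns a list of dicts, best first, with "score" (0 to 1); they miss things now and then, are a little off and sometimes report something else, mostly with a low value. They report only what shows in the picture. A call takes as long as a camera call. They do not tell look-alikes from the thing itself.
- env.recognise(camera, thing): "location" ([column, row] in pixels, amid what is visible of it).
The state is a dict: "t": time; "joints": joint angles; "qvel": joint speeds; "tau": joint torques, N m; "eef_pos": TCP position; "tcp_rot": TCP orientation; "ft_force": force on the tool from outside, world axes, zero at the start; "moment": the same for the moment, N m; "opening": opening from 0.0 (shut) to 1.0 (fully open); "grip_force": force on a finger pad.
Only numpy, scipy, OpenCV 4.12 (cv2) and the standard library are available. Lean on these libraries where they do the work, as an engineer would, in place of code of your own. Each camera call takes 0.05 s, during which the arm holds its last target. There are 200 camera calls.

## Working session

There is one attempt and no reset: what is moved stays moved. The work goes in short steps, Python scripts to look and compute and a tool call to move; the robot and the scene stay as the last step left them, time stands still between calls to the robot, and variables do not carry over. Pictures are saved under pics/ and viewed, at most 10 in all, crops included, and the job is handed in when it is done.

Besides the shell and the picture viewer there is one more tool, called in YAML: its name, and indented under it one key for each argument. jog_arm: Moves the arm, as the interface text tells. Its arguments: {"type":"object","properties":{"motion":{"type":"array"}},"required":["motion"]}

```bash
mkdir -p pics; ls
cat > h.py <<'E'
import numpy as np, cv2
from cell import env
from scipy.spatial.transform import Rotation as R
def cam(n):
    return env.read_camera(n)
def save(c,f,crop=None,s=1):
    im=c["color"][:,:,::-1]
    if crop: im=im[crop[1]:crop[3],crop[0]:crop[2]]
    cv2.imwrite("pics/"+f,cv2.resize(im,None,fx=s,fy=s,interpolation=cv2.INTER_CUBIC))
def ray(c,uv,n):
    K=c["camera_matrix"];x=(uv[0]-K[0,2])/K[0,0];y=(uv[1]-K[1,2])/K[1,1]
    if n=="wrist":
        r=np.hypot(x,y); k=np.tan(r)/r if r>1e-6 else 1; x*=k;y*=k
    T=np.linalg.inv(c["world_to_cam"])
    return T[:3,3],T[:3,:3]@np.array([x,-y,-1.])
def atz(c,uv,n,z):
    o,d=ray(c,uv,n); return o+d*(z-o[2])/d[2]
def atdepth(c,uv,n):
    o,d=ray(c,uv,n); return o+d*c["z_map"][int(round(uv[1])),int(round(uv[0]))]
def allpts(c,n):
    v,u=np.nonzero(c["z_map"]>0); z=c["z_map"][v,u]
    K=c["camera_matrix"];x=(u-K[0,2])/K[0,0];y=(v-K[1,2])/K[1,1]
    if n=="wrist":
        r=np.hypot(x,y)+1e-9;k=np.tan(r)/r;x=x*k;y=y*k
    T=np.linalg.inv(c["world_to_cam"])
    return u,v,np.stack([x*z,-y*z,-z],1)@T[:3,:3].T+T[:3,3]
E
python3 - <<'E'
from h import *
ims=[]
for n in("scene","top"):
    c=cam(n); ims.append(c["color"][:,:,::-1]);np.savez(f"/tmp/{n}.npz",**c)
    for t in ["float","cradle","pad","bolt","bar","collar","cup","basket","carton"]:
        for d in env.recognise(n,t)[:4]:
            if d["score"]>.3: print(n,t,round(d["score"],2),np.round(d["location"]),atdepth(c,d["location"],n).round())
cv2.imwrite("pics/a.png",cv2.resize(ims[0],(768,576)))
cv2.imwrite("pics/b.png",cv2.resize(ims[1],(768,576)))
s=env.state();print(s)
E
```

```text
pics
scene float 0.79 [363. 209.] [444. 204.  30.]
scene float 0.66 [210. 160.] [ 540. -194.   86.]
scene float 0.61 [243. 151.] [ 404. -179.   11.]
scene cradle 0.56 [211. 176.] [ 533. -206.    7.]
scene pad 0.96 [325. 261.] [616. 179.   4.]
scene bolt 0.67 [293. 194.] [479.  25.  16.]
scene collar 0.57 [190. 240.] [ 739. -124.   22.]
scene cup 0.9 [120. 150.] [ 653. -401.  115.]
scene basket 0.64 [171. 106.] [ 348. -496.   16.]
scene carton 0.59 [357. 334.] [761. 304.  59.]
top float 0.76 [162. 230.] [450. 197.  31.]
top float 0.68 [288. 248.] [ 404. -189.   24.]
top float 0.62 [303. 208.] [ 524. -222.   86.]
top cradle 0.82 [296. 213.] [ 510. -212.   11.]
top pad 0.68 [172. 175.] [618. 177.  11.]
top bolt 0.49 [219. 225.] [467.  26.  15.]
top bar 0.69 [235. 143.] [726. -17.   3.]
top bar 0.42 [129. 131.] [742. 302.  57.]
top collar 0.75 [171. 175.] [619. 180.   3.]
top collar 0.73 [274. 141.] [ 738. -141.   -2.]
top collar 0.65 [384. 253.] [ 393. -487.   10.]
top cup 0.8 [375. 172.] [ 646. -462.    3.]
top basket 0.72 [384. 256.] [ 382. -491.    2.]
top carton 0.61 [129. 130.] [746. 302.  62.]
{'t': 1.0, 'joints': array([ 1.03937371e+00,  4.90883712e-01,  1.55888582e+00,  2.15357010e-05,
        1.09169530e+00, -1.05622977e-01]), 'qvel': array([-0.00059779,  0.00132656,  0.00241155,  0.00011668, -0.00093992,
        0.00011457]), 'tau': array([ 2.23798656e-04, -6.12468839e+01, -2.58433932e+01,  6.92930329e-02,
        4.45046439e-02, -3.90304535e-06]), 'eef_pos': array([258.15284839, 569.21180948, 292.27595646]), 'tcp_rot': array([ 3.14146353e+00, -5.52969073e-06,  2.71578309e+00]), 'ft_force': array([0.32102877, 0.66560938, 0.06951125]), 'moment': array([0.04329816, 0.02585681, 0.01672705]), 'grip_force': 0.0, 'opening': 1.0006400949188006}
```

View pics/a.png

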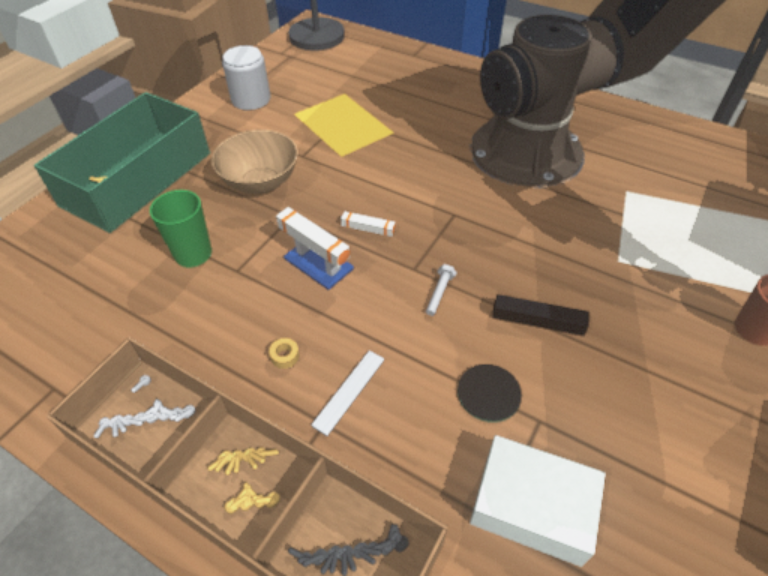

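View pics/b.png

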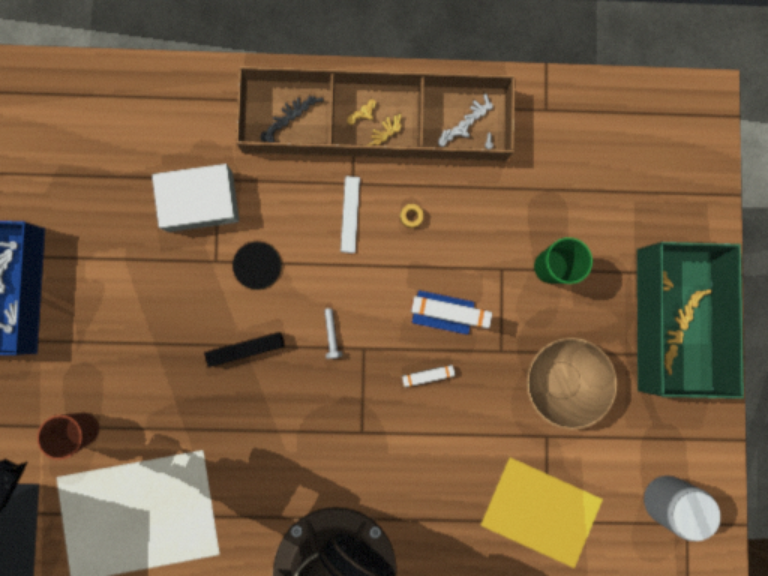

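The candidates for the float, in half-size pixels, are:
- Black bar: scene (363,209), top (162,230). It is black, so I leave it.
- Small white float: scene (243,151), top (288,248). It is the smaller one.
- Large white float in the blue cradle: scene (210,160), top (303,208). This is the one meant.

The pad is at scene (325,261), top (172,175). Next I fit the float, cradle and pad from both views.

Run:
```python
from h import *
ims=[]
for n in("scene","top"):
    c=dict(np.load(f"/tmp/{n}.npz")); u,v,P=allpts(c,n); rgb=c["color"][v,u].astype(int)
    m=(np.hypot(P[:,0]-530,P[:,1]+208)<110)&(P[:,2]>76)&(P[:,2]<96)
    Q=P[m]; r=cv2.minAreaRect(Q[:,:2].astype(np.float32)); print(n,"float n",m.sum(),"z",np.percentile(Q[:,2],[10,50,90]).round(1),r, "mean",Q.mean(0).round(1))
    m=(np.hypot(P[:,0]-530,P[:,1]+208)<110)&(P[:,2]<45)&(rgb[:,2]>rgb[:,0]+40)
    Q=P[m]; r=cv2.minAreaRect(Q[:,:2].astype(np.float32)); print("cradle",m.sum(),np.median(Q[:,2]),r)
    m=(np.hypot(P[:,0]-617,P[:,1]-178)<70)&(P[:,2]<30)&(rgb.max(1)<70)
    Q=P[m]; print("pad",m.sum(),np.median(Q[:,2]),cv2.minEnclosingCircle(Q[:,:2].astype(np.float32)),Q.mean(0).round(1))
    # orange bands
    o=(np.hypot(P[:,0]-530,P[:,1]+208)<110)&(P[:,2]>60)&(rgb[:,0]>rgb[:,2]+70)
    print("orange px",[ (np.c_[u,v][o][k].mean(0).round(1),P[o][k].mean(0).round(1)) for k in (P[o][:,1]>-208,P[o][:,1]<-208)])
c1=dict(np.load("/tmp/scene.npz"));c2=dict(np.load("/tmp/top.npz"))
save(c1,"c.png",(170,120,270,200),6)
```

```text
scene float n 570 z [81.  84.  85.8] ((524.4105834960938, -215.14556884765625), (160.93882751464844, 33.58027648925781), 79.8432846069336) mean [ 526.8 -210.3   83.6]
cradle 459 8.135549356487559 ((526.9677734375, -212.84515380859375), (129.73114013671875, 70.17713165283203), 82.91720581054688)
pad 1148 4.78031689602534 ((612.9317016601562, 178.86431884765625), 50.098628997802734) [614.2 181.3   4.8]
orange px [(array([225.8, 168.2]), array([ 537.8, -147.7,   76.5])), (array([191.7, 144.7]), array([ 515.9, -274.7,   82.1]))]
top float n 585 z [82.9 86.2 89.3] ((525.9906005859375, -216.16162109375), (158.17604064941406, 32.11859130859375), 79.71910858154297) mean [ 526.  -215.9   86.1]
cradle 356 10.107152899328298 ((526.0315551757812, -208.83187866210938), (117.92564392089844, 67.0690689086914), 79.67713165283203)
pad 805 6.082608073682877 ((613.6824951171875, 180.04489135742188), 50.05363082885742) [613.4 179.8   6. ]
orange px [(array([281.1, 203.6]), array([ 535.2, -158.1,   85.7])), (array([320.3, 211.3]), array([ 515.5, -273.9,   85.4]))]
```

View pics/c.png

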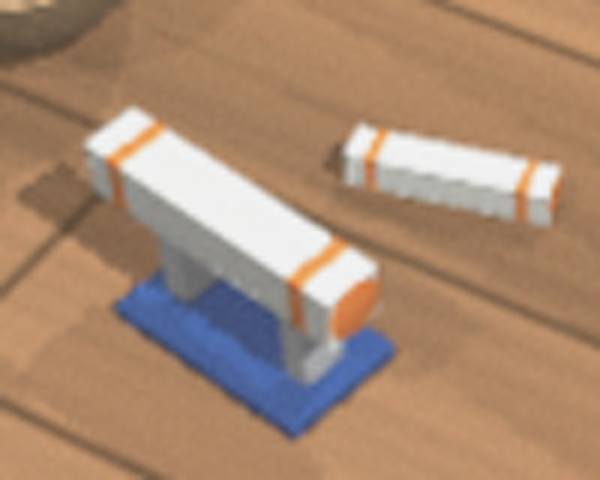

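The crop shows the large white float on the blue cradle, with the small decoy lying beside it. Both views agree: float middle near (525.5,-215.5,70) with its top at 86, axis at about 80° to x, and pad centre near (613.5,180). These match the heights and sizes given.

```bash
cat >> h.py <<'E'
def pose(s=None):
    s=s or env.state(); T=np.eye(4);T[:3,:3]=R.from_euler("xyz",s["tcp_rot"]).as_matrix();T[:3,3]=s["eef_pos"];return T
def mk(p,zt,yt):
    "tool pose from TCP position, tool z dir and closing dir"
    z=np.array(zt,float);z/=np.linalg.norm(z);y=np.array(yt,float);y-=z*(y@z);y/=np.linalg.norm(y)
    T=np.eye(4);T[:3,:3]=np.stack([np.cross(y,z),y,z],1);T[:3,3]=p;return T
def rows(T0,T1,N):
    from scipy.linalg import logm,expm
    X=expm(np.real(logm(np.linalg.inv(T0)@T1))/N)
    return np.r_[R.from_matrix(X[:3,:3]).as_rotvec(degrees=True),X[:3,3]].round(2)
E
python3 - <<'E'
from h import *
T0=pose();print(T0.round(3))
a=np.radians(80.3)
T1=mk([525.5,-215.5,230],[0,0,-1],[np.sin(a),-np.cos(a),0])
r=rows(T0,T1,16);print(r)
X=np.eye(4);X[:3,:3]=R.from_rotvec(r[:3],degrees=True).as_matrix();X[:3,3]=r[3:]
T=T0
for i in range(16):T=T@X;print(T[:3,3].round(),end=" ")
# check orientation model
q=env.state()["joints"]
M=R.from_euler("ZYZYZ",[q[0],q[1]+q[2],q[3],q[4],q[5]]).as_matrix();print((M.T@T0[:3,:3]).round(2))
E
```

```text
[[-9.11000e-01  4.13000e-01  0.00000e+00  2.58153e+02]
 [ 4.13000e-01  9.11000e-01  0.00000e+00  5.69212e+02]
 [ 0.00000e+00  0.00000e+00 -1.00000e+00  2.92276e+02]
 [ 0.00000e+00  0.00000e+00  0.00000e+00  1.00000e+00]]
[  0.    -0.     4.71 -54.61 -11.1    3.89]
[303. 537. 288.] [346. 500. 284.] [385. 461. 281.] [421. 418. 277.] [453. 372. 273.] [481. 324. 269.] [505. 274. 265.] [526. 222. 261.] [541. 169. 257.] [553. 114. 253.] [559.  59. 249.] [562.   3. 246.] [559. -52. 242.] [ 552. -108.  238.] [ 541. -162.  234.] [ 525. -216.  230.] Traceback (most recent call last):
  File "<stdin>", line 11, in <module>
  File "scipy/spatial/transform/_rotation.pyx", line 1413, in scipy.spatial.transform._rotation.Rotation.from_euler
ValueError: Expected axis specification to be a non-empty string of upto 3 characters, got ZYZYZ
```

jog_arm:
  motion:
    - [0,0,4.7,-54.6,-11.1,3.9,95]
    - [0,0,4.7,-54.6,-11.1,3.9,95]
    - [0,0,4.7,-54.6,-11.1,3.9,95]
    - [0,0,4.7,-54.6,-11.1,3.9,95]
    - [0,0,4.7,-54.6,-11.1,3.9,95]
    - [0,0,4.7,-54.6,-11.1,3.9,95]
    - [0,0,4.7,-54.6,-11.1,3.9,95]
    - [0,0,4.7,-54.6,-11.1,3.9,95]

```text
t: 2.0
eef_pos: [526.5, 220.9, 260.9]
tcp_rot: [3.141, 0.0, 2.057]
ft_force: [1.1, 0.7, -0.9]
opening: 0.997
grip_force: 0.0
```

jog_arm:
  motion:
    - [0,0,4.7,-54.6,-11.1,3.9,95]
    - [0,0,4.7,-54.6,-11.1,3.9,95]
    - [0,0,4.7,-54.6,-11.1,3.9,95]
    - [0,0,4.7,-54.6,-11.1,3.9,95]
    - [0,0,4.7,-54.6,-11.1,3.9,95]
    - [0,0,4.7,-54.6,-11.1,3.9,95]
    - [0,0,4.7,-54.6,-11.1,3.9,95]
    - [0,0,4.7,-54.6,-11.1,3.9,95]
    - [0,0,0,0,0,0,95]
    - [0,0,0,0,0,0,95]

```text
t: 3.25
eef_pos: [526.2, -215.2, 229.8]
tcp_rot: [-3.142, -0.0, 1.403]
ft_force: [-0.4, 0.7, -0.2]
opening: 0.999
grip_force: 0.0
```

Run:
```python
from h import *
s=env.state();print(s["t"],s["joints"].round(3),pose().round(3))
c=cam("wrist");save(c,"w1.png",None,1.5)
u,v,P=allpts(c,"wrist");rgb=c["color"][v,u].astype(int)
m=(np.hypot(P[:,0]-526,P[:,1]+215)<120)&(P[:,2]>77)&(P[:,2]<95)&(rgb.min(1)>90)
Q=P[m];print(m.sum(),Q[:,2].mean(),cv2.minAreaRect(Q[:,:2].astype(np.float32)))
o=(np.hypot(P[:,0]-526,P[:,1]+215)<120)&(P[:,2]>77)&(P[:,2]<95)&(rgb[:,0]>rgb[:,2]+70)
for k in (P[o][:,1]>-215,P[o][:,1]<-215): print(np.c_[u,v][o][k].mean(0),P[o][k].mean(0),k.sum())
b=(np.hypot(P[:,0]-526,P[:,1]+215)<120)&(P[:,2]<25)&(rgb[:,2]>rgb[:,0]+40)
Q=P[b];print("cr",b.sum(),cv2.minAreaRect(Q[:,:2].astype(np.float32)))
```

```text
3.25 [-0.505  0.483  1.769  0.     0.89  -0.337] [[ 1.67000e-01  9.86000e-01 -0.00000e+00  5.26169e+02]
 [ 9.86000e-01 -1.67000e-01  0.00000e+00 -2.15199e+02]
 [ 0.00000e+00 -0.00000e+00 -1.00000e+00  2.29799e+02]
 [ 0.00000e+00  0.00000e+00  0.00000e+00  1.00000e+00]]
5606 86.04539445590686 ((523.4635620117188, -211.72653198242188), (146.29576110839844, 32.4979362487793), 79.71460723876953)
[253.09447005 136.72119816] [ 533.5428002  -159.24241444   85.90332384] 434
[251.83935743 265.93172691] [ 512.69695653 -273.86066181   86.23993417] 249
cr 2372 ((524.1228637695312, -209.21798706054688), (118.04442596435547, 68.02102661132812), 79.71269226074219)
```

View pics/w1.png

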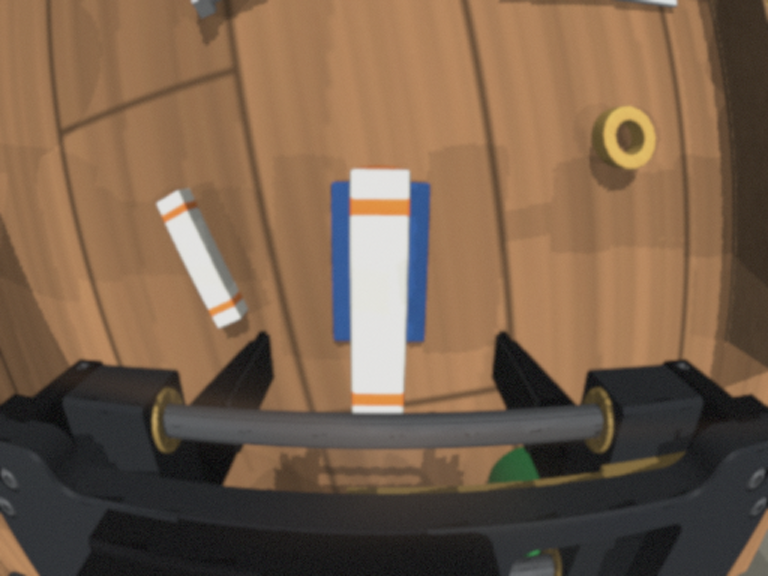

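The wrist view shows the float axis vertical in the image at about (380,290), centred between the fingers, with bands at (380,207) and (378,400). The middle is near (523.5,-216.3) and the top at 86. I'll descend and grip.

jog_arm:
  motion:
    - [0,0,0,-1.5,-2.0,20,95]
    - [0,0,0,0,0,25,95]
    - [0,0,0,0,0,25,95]
    - [0,0,0,0,0,20,95]
    - [0,0,0,0,0,11,95]
    - [0,0,0,0,0,0,60]
    - [0,0,0,0,0,0,45]
    - [0,0,0,0,0,0,36]
    - [0,0,0,0,0,0,20]
    - [0,0,0,0,0,0,20]

```text
t: 4.55
eef_pos: [523.9, -216.6, 129.0]
tcp_rot: [3.141, 0.0, 1.403]
ft_force: [-0.2, 0.8, 0.7]
opening: 0.529
grip_force: 0.0
```

Run:
```python
from h import *
s=env.state();print(s["t"],s["eef_pos"],s["opening"]*95.1,s["grip_force"],s["ft_force"],s["moment"])
```

```text
4.55 [ 523.94965776 -216.55829835  129.01882224] 50.32163044683305 0.0 [-0.15490184  0.77790251  0.72477571] [-0.11271777  0.02851092  0.03024816]
```

jog_arm:
  motion:
    - [0,0,0,0,0,0,36]
    - [0,0,0,0,0,0,20]
    - [0,0,0,0,0,0,20]
    - [0,0,0,0,0,0,20]
    - [0,0,0,0,0,0,20]

```text
t: 5.18
eef_pos: [523.9, -216.5, 128.8]
tcp_rot: [-3.142, -0.0, 1.403]
ft_force: [-0.2, 0.1, 1.2]
opening: 0.337
grip_force: 30.0
```

Run:
```python
from h import *
for i in range(8):
  s=env.state();print(s["t"],s["opening"]*95.1,s["grip_force"],s["ft_force"].round(2),s["moment"].round(3),s["tau"].round(3)); cam("wrist")
```

```text
5.175 32.04445340384289 29.954258501529694 [-0.19  0.12  1.19] [-0.154  0.145 -0.075] [ 3.0300e-01 -6.0027e+01 -1.6511e+01  1.0300e-01 -2.4000e-02 -2.6000e-02]
5.225 31.303682137004817 29.954370260238647 [-1.07 -0.26  1.29] [-0.153  0.187 -0.034] [ 3.2700e-01 -6.0020e+01 -1.6516e+01  1.1000e-01 -2.9000e-02 -2.7000e-02]
5.275 31.904991437379255 29.95447486639023 [-0.43  1.25  1.6 ] [-0.14   0.264 -0.015] [ 3.5200e-01 -6.0011e+01 -1.6522e+01  1.1600e-01 -3.4000e-02 -2.7000e-02]
5.325 31.341774486102246 29.954335391521454 [-1.06  0.08  0.72] [-0.171  0.227 -0.046] [ 3.7800e-01 -6.0003e+01 -1.6529e+01  1.2200e-01 -3.8000e-02 -2.7000e-02]
5.375 31.783208128822263 29.95449811220169 [-0.31 -1.56  1.48] [-0.154  0.168 -0.007] [ 4.0100e-01 -5.9994e+01 -1.6535e+01  1.3000e-01 -4.3000e-02 -2.7000e-02]
5.425 32.11647255813691 29.95437651872635 [-1.35  0.03  1.08] [-0.162  0.218 -0.056] [ 4.2400e-01 -5.9985e+01 -1.6541e+01  1.3600e-01 -4.8000e-02 -2.7000e-02]
5.475 31.817146028473832 29.954439103603363 [-0.48 -1.13  1.24] [-0.197  0.168 -0.028] [ 4.4300e-01 -5.9977e+01 -1.6547e+01  1.4200e-01 -5.3000e-02 -2.8000e-02]
5.525 31.571854567746627 29.954445362091064 [-0.49 -0.48  0.43] [-0.141  0.207 -0.022] [ 4.6800e-01 -5.9969e+01 -1.6553e+01  1.4800e-01 -5.7000e-02 -2.8000e-02]
```

jog_arm:
  motion:
    - [0,0,0,0,0,-5,20]
    - [0,0,0,0,0,-10,20]
    - [0,0,0,0,0,-10,20]
    - [0,0,0,0,0,-10,20]
    - [0,0,0,0,0,-5,20]
    - [0,0,0,0,0,0,20]
    - [0,0,0,0,0,0,20]
    - [0,0,0,0,0,0,20]

```text
t: 6.58
eef_pos: [523.9, -216.4, 168.5]
tcp_rot: [-3.141, -0.0, 1.403]
ft_force: [0.2, 0.9, -2.4]
opening: 0.334
grip_force: 30.0
```

Run:
```python
from h import *
M=[];F=[]
for i in range(12):
  c=cam("wrist");s=env.state();M.append(s["moment"]);F.append(s["ft_force"])
print(s["t"],s["eef_pos"],np.mean(F,0).round(2),np.mean(M,0).round(3),np.std(M,0).round(3),s["tau"].round(3))
c=cam("top");u,v,P=allpts(c,"top");
c=cam("scene");u,v,P=allpts(c,"scene");rgb=c["color"][v,u].astype(int)
save(c,"s2.png",(150,90,290,190),5)
o=(np.hypot(P[:,0]-526,P[:,1]+215)<120)&(P[:,2]>77)&(P[:,2]<145)&(rgb[:,0]>rgb[:,2]+70)
for k in (P[o][:,1]>-215,P[o][:,1]<-215): print(np.c_[u,v][o][k].mean(0),P[o][k].mean(0),k.sum())
```

```text
7.175 [ 523.95711935 -216.45289591  168.82132642] [-0.13 -0.04 -2.42] [-0.173  0.084  0.002] [0.026 0.036 0.041] [-1.0000e-03 -6.0246e+01 -1.9284e+01  1.0200e-01  9.1000e-02  0.0000e+00]
[224.94059406 158.15841584] [ 538.20080271 -147.15880099  114.79234567] 101
[nan nan] [nan nan nan] 0<stdin>:10: RuntimeWarning: Mean of empty slice.
  ret = um.true_divide(
```

View pics/s2.png

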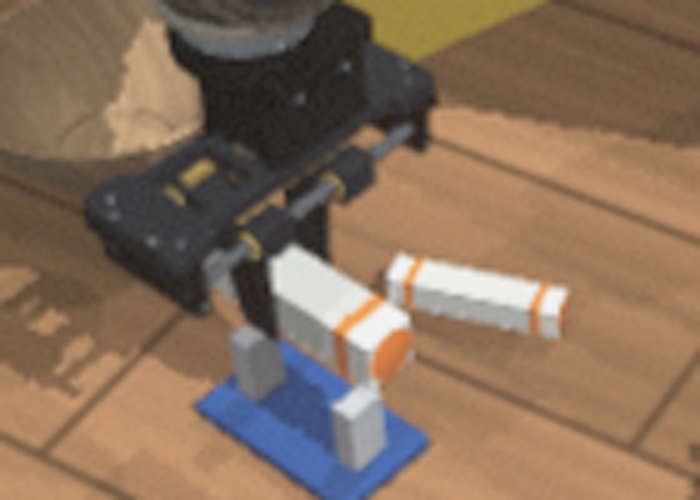

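The picture shows the float held level, clear of both posts by about 40 mm. The raw moment about x is −0.17, but the sensor's zero needs checking. I'll lay the float back, let go, rise, and measure the empty baseline.

jog_arm:
  motion:
    - [0,0,0,4,0,10,20]
    - [0,0,0,0,0,12,20]
    - [0,0,0,0,0,10,20]
    - [0,0,0,0,0,5,20]
    - [0,0,0,0,0,2,20]
    - [0,0,0,0,0,1,20]
    - [0,0,0,0,0,0,20]
    - [0,0,0,0,0,0,36]
    - [0,0,0,0,0,0,50]
    - [0,0,0,0,0,0,70]

```text
t: 8.52
eef_pos: [524.7, -212.5, 129.0]
tcp_rot: [3.141, 0.0, 1.403]
ft_force: [-0.7, -0.2, 0.0]
opening: 0.537
grip_force: 0.0
```

jog_arm:
  motion:
    - [0,0,0,0,0,0,95]
    - [0,0,0,0,0,0,95]
    - [0,0,0,0,0,-10,95]
    - [0,0,0,0,0,-25,95]
    - [0,0,0,0,0,-25,95]
    - [0,0,0,0,0,-10,95]
    - [0,0,0,0,0,0,95]
    - [0,0,0,0,0,0,95]
    - [0,0,0,0,0,0,95]

```text
t: 9.65
eef_pos: [524.4, -212.5, 198.0]
tcp_rot: [-3.14, -0.001, 1.403]
ft_force: [-0.9, -0.5, 0.5]
opening: 0.997
grip_force: 0.0
```

Run:
```python
from h import *
M=[];F=[]
for i in range(12):
  c=cam("wrist");s=env.state();M.append(s["moment"]);F.append(s["ft_force"])
print(s["t"],s["joints"].round(3),s["eef_pos"],np.mean(F,0).round(2),np.mean(M,0).round(3),np.std(M,0).round(3),s["tau"].round(3))
u,v,P=allpts(c,"wrist");rgb=c["color"][v,u].astype(int)
o=(np.hypot(P[:,0]-526,P[:,1]+215)<120)&(P[:,2]>65)&(P[:,2]<105)&(rgb[:,0]>rgb[:,2]+70)
for k in (P[o][:,1]>-215,P[o][:,1]<-215): print(np.c_[u,v][o][k].mean(0),P[o][k].mean(0),k.sum())
b=(np.hypot(P[:,0]-526,P[:,1]+215)<120)&(P[:,2]<25)&(rgb[:,2]>rgb[:,0]+40)
Q=P[b];print("cr",b.sum(),cv2.minAreaRect(Q[:,:2].astype(np.float32)))
for n in("top","scene"):
  c=cam(n);u,v,P=allpts(c,n);rgb=c["color"][v,u].astype(int)
  o=(np.hypot(P[:,0]-526,P[:,1]+215)<120)&(P[:,2]>65)&(P[:,2]<105)&(rgb[:,0]>rgb[:,2]+70)
  for k in (P[o][:,1]>-215,P[o][:,1]<-215): print(n,P[o][k].mean(0),k.sum())
```

```text
10.25 [-0.502  0.521  1.804  0.     0.817 -0.334] [ 524.63455084 -212.54362022  198.82516234] [ 0.06 -0.17  0.03] [-0.08   0.075 -0.001] [0.029 0.026 0.038] [-2.0000e-03 -5.7556e+01 -2.0220e+01  4.8000e-02  6.1000e-02 -0.0000e+00]
[255.30373832 137.42367601] [ 534.1382628  -154.18179611   85.52075263] 642
[nan nan] [nan nan nan] 0
cr 2689 ((524.0487670898438, -209.27114868164062), (118.62367248535156, 68.03709411621094), 79.62273406982422)
top [ 535.98169859 -154.8658117    86.45951322] 36
top [nan nan nan] 0
scene [ 538.72477037 -144.76027922   78.04771223] 76
scene [ 502.46387188 -269.17233177   83.35798658] 7<stdin>:8: RuntimeWarning: Mean of empty slice.
  ret = um.true_divide(
<stdin>:14: RuntimeWarning: Mean of empty slice.
```

The empty baseline is Mx −0.080 and holding gave −0.173. The difference of −0.093 (with +0.009 in My) matches the heavy end lying on the +axis side (0.168, 0.986), towards +y. Next I approach tilted 35° about the closing axis, tool leaning towards the heavy end.

```bash
cat >> h.py <<'E'
def Ry(a): return R.from_euler("y",a).as_matrix()
def Rz(a): return R.from_euler("z",a).as_matrix()
H_=np.array([.168,.986,0])
def gT(G,al):  # tilted grasp pose TCP
    a=np.radians(al);z=H_*np.sin(a)-np.array([0,0,np.cos(a)])
    return mk(np.array(G)-59*z,z,[.986,-.168,0])
E
python3 - <<'E'
from h import *
T0=pose();Tg=gT([524.3,-212,70],35);Tp=Tg.copy();Tp[:3,3]-=70*Tg[:3,2]
print(Tp[:3,3],rows(T0,Tp,5))
s=env.state();np.save("/tmp/st1.npy",np.r_[s["joints"],pose().ravel()])
q=s["joints"];M=Rz(q[0])@Ry(q[1]+q[2])@Rz(q[3])@Ry(q[4])@Rz(q[5]);print((M.T@T0[:3,:3]).round(3))
E
```

```text
[ 511.86991744 -284.95274646  175.66665258] [-0.000e+00  7.000e+00  1.000e-02 -1.563e+01 -9.000e-02  9.500e-01]
[[ 0. -1.  0.]
 [ 1.  0. -0.]
 [ 0.  0.  1.]]
```

jog_arm:
  motion:
    - [0,7,0,-15.6,0,1,95]
    - [0,7,0,-15.6,0,1,95]
    - [0,7,0,-15.6,0,1,95]
    - [0,7,0,-15.6,0,1,95]
    - [0,7,0,-15.6,0,1,95]
    - [0,0,0,0,0,0,95]
    - [0,0,0,0,0,0,95]

```text
t: 11.22
eef_pos: [512.4, -284.5, 175.5]
tcp_rot: [-3.141, -0.609, 1.403]
ft_force: [-0.2, -0.9, 0.2]
opening: 0.996
grip_force: 0.0
```

```bash
cat >> h.py <<'E'
def fk(q,p):
    # p: H,L2,L3,b,Lt,e(elbow offset),r0
    H,L2,L3,b,Lt,e,r0=p
    A=Rz(q[0]);F=Ry(q[1]+q[2])
    M=A@F@Rz(q[3])@Ry(q[4])@Rz(q[5]+np.pi/2)
    pos=A@(np.array([r0,b,H])+Ry(q[1])@[0,0,L2]+F@[e,0,L3])+Lt*M[:,2]
    return M,pos
E
python3 - <<'E'
from h import *
from scipy.optimize import least_squares
s=env.state();T=pose();print(s["t"],s["joints"].round(3),T.round(3).tolist())
np.save("/tmp/st2.npy",np.r_[s["joints"],T.ravel()])
D=[np.load(f"/tmp/st{i}.npy") for i in(1,2)]
D=[(d[:6],d[6:].reshape(4,4)[:3,3]) for d in D]
D.append((np.array([1.03937371e+00,4.90883712e-01,1.55888582e+00,2.15e-05,1.09169530e+00,-1.05622977e-01]),np.array([258.153,569.212,292.276])))
D.append((np.array([-0.505,.483,1.769,0,.89,-.337]),np.array([526.17,-215.2,229.8])))
p0=np.array([340,468,452,66,250,0,0.])
f=lambda p:np.r_[np.concatenate([fk(q,p)[1]-x for q,x in D]),(p[5:]-p0[5:])*.01]
r=least_squares(f,p0);print(r.x.round(1),f(r.x).round(2));np.save("/tmp/p.npy",r.x)
E
```

```text
11.225 [-0.778  0.675  1.676  0.523  1.22  -0.902] [[0.137, 0.986, 0.095, 512.425], [0.809, -0.167, 0.564, -284.496], [0.572, -0.0, -0.82, 175.548], [0.0, 0.0, 0.0, 1.0]]
[1.969e+02 5.861e+02 4.110e+02 6.600e+01 1.940e+02 4.290e+01 2.000e-01] [ 0.06  0.09 -0.01 -0.   -0.    0.01 -0.1   0.04  0.01 -0.1  -0.19 -0.01
  0.43  0.  ]
```

```bash
cat >> h.py <<'E'
from scipy.optimize import least_squares
LO=np.array([-3.1,-.84,.05,-1.13,.06,-2.69]);HI=np.array([3.1,2.19,2.79,4.28,2.93,2.69])
def ik(T,q0):
    p=np.load("/tmp/p.npy")
    def f(q):
        M,x=fk(q,p);return np.r_[(x-T[:3,3])/200,(M-T[:3,:3]).ravel()]
    r=least_squares(f,np.clip(q0,LO+.01,HI-.01),bounds=(LO,HI));return r.x,np.abs(r.fun).max()
def fin(u,al,dz=0):
    a=np.radians(al);u=np.radians(u);U=np.array([np.cos(u),np.sin(u),0])
    z=U*np.cos(a)-np.array([0,0,np.sin(a)])
    return mk(np.array([613.5,180,86+dz])-59*z,z,[-U[1],U[0],0])
E
python3 - <<'E'
from h import *
rng=np.random.default_rng(0)
q0=env.state()["joints"]
for al in (35,45):
  for u in range(-180,180,20):
    T=fin(u,al); S=[]
    for k in range(14):
        s=q0 if k==0 else np.r_[rng.uniform(-1,1.5),rng.uniform(.2,1.2),rng.uniform(1,2.2),rng.uniform(-1.1,4.2),rng.uniform(.2,2.7),rng.uniform(-2.6,2.6)]
        q,e=ik(T,s)
        if e<1e-3 and not any(np.abs(q-x).max()<.05 for x in S): S.append(q)
    print(al,u,[x.round(2).tolist() for x in S])
E
```

```text
35 -180 [[0.14, 1.06, 1.07, 0.12, 1.97, 1.7]]
35 -160 [[0.22, 1.07, 1.04, -0.11, 1.98, 1.45]]
35 -140 [[0.31, 1.05, 1.09, -0.34, 1.9, 1.22]]
35 -120 [[0.38, 1.01, 1.2, -0.54, 1.75, 1.04]]
35 -100 [[0.45, 0.95, 1.36, -0.73, 1.54, 0.92]]
35 -80 [[0.49, 0.88, 1.54, -0.94, 1.3, 0.87]]
35 -60 []
35 -40 []
35 -20 [[0.4, 0.73, 2.08, 4.12, 0.74, 1.24]]
35 0 [[0.27, 0.71, 2.19, 3.47, 0.73, 1.48]]
35 20 [[0.1, 0.71, 2.22, 2.84, 0.75, 1.65]]
35 40 [[-0.04, 0.72, 2.16, 2.23, 0.78, 1.83]]
35 60 [[-0.13, 0.74, 2.03, 1.68, 0.86, 2.03]]
35 80 [[-0.16, 0.78, 1.86, 1.26, 1.04, 2.16]]
35 100 [[-0.14, 0.84, 1.66, 0.96, 1.25, 2.21]]
35 120 [[-0.09, 0.91, 1.47, 0.74, 1.48, 2.17]]
35 140 [[-0.02, 0.97, 1.3, 0.54, 1.69, 2.07]]
35 160 [[0.05, 1.02, 1.16, 0.34, 1.86, 1.91]]
45 -180 [[0.14, 0.98, 1.16, 0.1, 1.78, 1.69]]
45 -160 [[0.22, 0.99, 1.14, -0.09, 1.79, 1.46]]
45 -140 [[0.29, 0.97, 1.18, -0.29, 1.72, 1.23]]
45 -120 [[0.36, 0.94, 1.28, -0.47, 1.59, 1.04]]
45 -100 [[0.42, 0.88, 1.41, -0.64, 1.4, 0.88]]
45 -80 [[0.45, 0.82, 1.57, -0.83, 1.18, 0.78]]
45 -60 [[0.46, 0.77, 1.73, -1.07, 0.94, 0.73]]
45 -40 []
45 -20 []
45 0 [[0.25, 0.65, 2.12, 3.58, 0.43, 1.35]]
45 20 [[0.12, 0.65, 2.14, 2.75, 0.44, 1.76]]
45 40 [[-0.0, 0.66, 2.09, 2.03, 0.53, 2.08]]
45 60 [[-0.08, 0.69, 1.98, 1.49, 0.69, 2.27]]
45 80 [[-0.11, 0.73, 1.84, 1.12, 0.9, 2.33]]
45 100 [[-0.1, 0.79, 1.67, 0.85, 1.13, 2.31]]
45 120 [[-0.06, 0.85, 1.51, 0.65, 1.35, 2.22]]
45 140 [[-0.0, 0.9, 1.36, 0.47, 1.54, 2.09]]
45 160 [[0.07, 0.95, 1.24, 0.29, 1.69, 1.91]]
```

The fitted arm model is good to under 0.5 mm. Placing with the tool pointing about −100° in yaw and 35° below horizontal is well inside the joint ranges. I'll grasp now.

jog_arm:
  motion:
    - [0,0,0,0,0,20,95]
    - [0,0,0,0,0,20,95]
    - [0,0,0,0,0,18,95]
    - [0,0,0,0,0,11,95]
    - [0,0,0,0,0,0,70]
    - [0,0,0,0,0,0,50]
    - [0,0,0,0,0,0,40]
    - [0,0,0,0,0,0,36]
    - [0,0,0,0,0,0,36]

```text
t: 12.35
eef_pos: [519.0, -246.0, 119.0]
tcp_rot: [3.141, -0.611, 1.403]
ft_force: [0.9, 1.1, -0.1]
opening: 0.532
grip_force: 0.0
```

jog_arm:
  motion:
    - [0,0,0,0,0,0,30]
    - [0,0,0,0,0,0,20]
    - [0,0,0,0,0,0,20]
    - [0,0,0,0,0,0,20]

```text
t: 12.85
eef_pos: [519.0, -245.9, 118.9]
tcp_rot: [3.141, -0.611, 1.403]
ft_force: [0.0, -0.1, 0.6]
opening: 0.335
grip_force: 30.0
```

Run:
```python
from h import *
T0=pose();s=env.state();print(s["t"],s["joints"].round(2),s["ft_force"].round(1),s["grip_force"],T0.round(3).tolist(),(T0[:3,3]+59*T0[:3,2]).round(1))
c=cam("scene");save(c,"s3.png",(150,90,290,190),5)
z=T0[:3,:3].T@[0,0,1.];print("world up in tool",z.round(3))
```

```text
12.85 [-0.73  0.74  1.75  0.58  1.09 -0.95] [ 0.  -0.1  0.6] 29.95656430721283 [[0.136, 0.986, 0.096, 519.001], [0.808, -0.167, 0.566, -245.865], [0.574, 0.0, -0.819, 118.932], [0.0, 0.0, 0.0, 1.0]] [ 524.6 -212.5   70.6]
world up in tool [ 0.574  0.    -0.819]
```

View pics/s3.png

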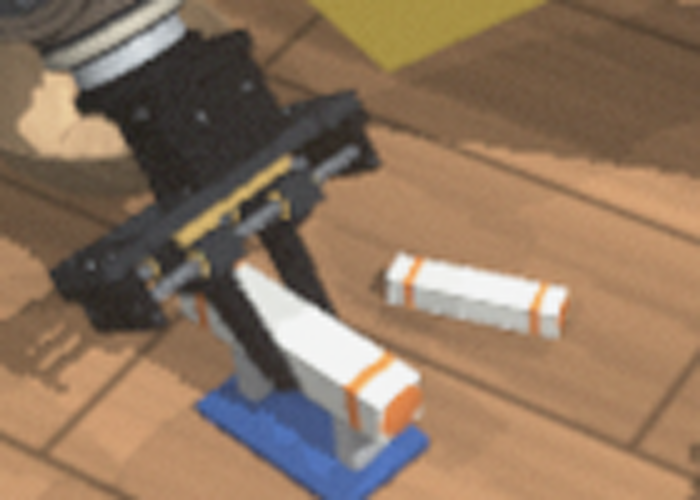

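The picture shows the fingers gripping the float's middle at a slant, with the float still lying on the posts. I'll lift, then turn it heavy end down, pivoting about the grasp point.

jog_arm:
  motion:
    - [0,0,0,3,0,-4,20]
    - [0,0,0,9,0,-12,20]
    - [0,0,0,12,0,-17,20]
    - [0,0,0,14,0,-20,20]
    - [0,0,0,12,0,-17,20]
    - [0,0,0,7,0,-10,20]
    - [0,0,0,0,0,0,20]
    - [0,-4,0,4.1,0,0.15,20]

```text
t: 13.9
eef_pos: [519.3, -242.0, 218.3]
tcp_rot: [-3.14, -0.541, 1.401]
ft_force: [0.1, -1.0, -2.9]
opening: 0.332
grip_force: 30.0
```

jog_arm:
  motion:
    - [0,-7.5,0,7.7,0,0.5,20]
    - [0,-7.5,0,7.7,0,0.5,20]
    - [0,-7.5,0,7.7,0,0.5,20]
    - [0,-7.5,0,7.7,0,0.5,20]
    - [0,-7.5,0,7.7,0,0.5,20]
    - [0,-7.5,0,7.7,0,0.5,20]

```text
t: 14.65
eef_pos: [526.9, -197.2, 225.4]
tcp_rot: [-3.141, 0.248, 1.404]
ft_force: [0.1, 0.0, -3.2]
opening: 0.334
grip_force: 30.0
```

jog_arm:
  motion:
    - [0,-7.5,0,7.7,0,0.5,20]
    - [0,-7.5,0,7.7,0,0.5,20]
    - [0,-7.5,0,7.7,0,0.5,20]
    - [0,-7.5,0,7.7,0,0.5,20]
    - [0,-7.5,0,7.7,0,0.5,20]
    - [0,-3.5,0,3.6,0,0.1,20]
    - [0,0,0,0,0,0,20]
    - [0,0,0,0,0,0,20]

```text
t: 15.65
eef_pos: [535.2, -161.5, 205.0]
tcp_rot: [-3.134, 0.953, 1.404]
ft_force: [-0.2, -0.9, -3.3]
opening: 0.335
grip_force: 30.0
```

Run:
```python
from h import *
T0=pose();s=env.state();print(s["t"],s["joints"].round(2),s["ft_force"].round(1),s["grip_force"],T0.round(3).tolist(),(T0[:3,3]+59*T0[:3,2]).round(1))
c=cam("scene");save(c,"s4.png",(140,60,300,180),5)
z=T0[:3,:3].T
G=T0[:3,3]+59*T0[:3,2];d=np.array([613.5,180,150])-G
print("shift in tool",(z@d).round(1), "up",(z@[0,0,1]).round(3))
T1=T0.copy();T1[:3,3]+=d
q=s["joints"]
for k in np.linspace(0,1,8):
    T=T0.copy();T[:3,3]+=k*d;q,e=ik(T,q);print(q.round(2),round(e,4))
T[2,3]-=64;print(ik(T,q))
```

```text
15.65 [-0.13  0.63  1.86 -1.13  1.12  0.83] [-0.2 -0.9 -3.3] 29.956519603729248 [[0.096, 0.985, -0.143, 535.177], [0.571, -0.172, -0.803, -161.544], [-0.815, -0.004, -0.579, 205.031], [0.0, 0.0, 0.0, 1.0]] [ 526.8 -208.9  170.9]
shift in tool [ 247.4   18.7 -312.5] up [-0.815 -0.004 -0.579]
[-0.13  0.63  1.86 -1.13  1.12  0.83] 0.0017
[-0.03  0.65  1.83 -1.06  1.18  0.84] 0.0
[ 0.07  0.67  1.78 -0.99  1.24  0.85] 0.0
[ 0.16  0.7   1.72 -0.92  1.31  0.86] 0.0
[ 0.24  0.73  1.64 -0.86  1.38  0.86] 0.0
[ 0.31  0.77  1.56 -0.81  1.45  0.86] 0.0
[ 0.38  0.82  1.46 -0.76  1.53  0.86] 0.0
[ 0.45  0.87  1.34 -0.73  1.61  0.85] 0.0
(array([ 0.44524363,  0.94530083,  1.36110859, -0.72552488,  1.53418472,
        0.91771485]), np.float64(8.526512829121202e-15))
```

View pics/s4.png

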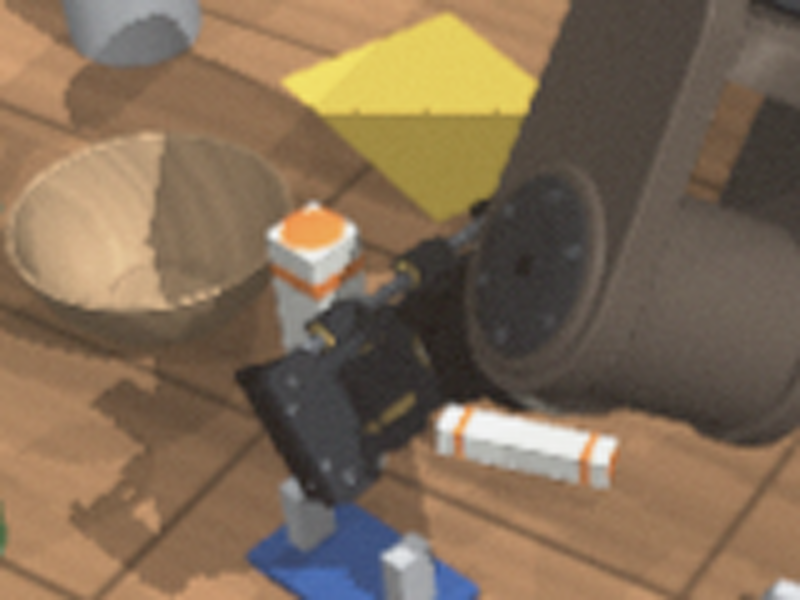

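The picture shows the float upright in the grip at about (310,290) in the crop, heavy end down and clear of the cradle. Joint 4 is at its edge, and moving to the pad relieves it.

jog_arm:
  motion:
    - [0,0,0,10,0.8,-12.6,20]
    - [0,0,0,22,1.6,-28,20]
    - [0,0,0,27,2,-34,20]
    - [0,0,0,29,2.3,-37,20]
    - [0,0,0,29,2.3,-37,20]
    - [0,0,0,29,2.3,-37,20]
    - [0,0,0,29,2.3,-37,20]
    - [0,0,0,27,2,-34,20]
    - [0,0,0,22,1.6,-28,20]
    - [0,0,0,13,1,-16,20]

```text
t: 16.95
eef_pos: [618.7, 214.8, 185.3]
tcp_rot: [-3.135, 0.954, 1.405]
ft_force: [1.3, -1.1, -3.1]
opening: 0.337
grip_force: 30.0
```

jog_arm:
  motion:
    - [0,0,0,7,0.5,-8,20]
    - [0,0,0,0,0,0,20]
    - [0,0,0,0,0,0,20]

```text
t: 17.32
eef_pos: [621.1, 221.8, 184.6]
tcp_rot: [-3.135, 0.955, 1.403]
ft_force: [0.3, 0.7, -2.0]
opening: 0.337
grip_force: 30.0
```

Run:
```python
from h import *
T0=pose();s=env.state();print(s["t"],s["joints"].round(2),s["ft_force"].round(1),s["grip_force"],T0.round(3).tolist(),(T0[:3,3]+59*T0[:3,2]).round(1))
out=[]
for n in("scene","top"):
    c=cam(n);u,v,P=allpts(c,n);rgb=c["color"][v,u].astype(int)
    im=c["color"][:,:,::-1]; K=c["camera_matrix"];w=c["world_to_cam"]@[613.5,180,120,1];x=int(K[0,2]+K[0,0]*w[0]/-w[2]);y=int(K[1,2]+K[1,1]*w[1]/w[2])
    out.append(cv2.resize(im[max(0,y-55):y+55,x-55:x+55],(395,395),interpolation=2))
    m=(np.hypot(P[:,0]-613,P[:,1]-180)<60)&(P[:,2]>120)
    o=m&(rgb[:,0]>rgb[:,2]+70)&(P[:,2]>200)
    print(n,"cap",o.sum(),P[o].mean(0).round(1),np.percentile(P[o][:,2],[5,50,95]).round(1))
    # wall normals of the white faces
    wmask=m&(rgb.min(1)>80)&(P[:,2]>140)&(P[:,2]<222)
    Q=P[wmask]
    if len(Q)>20:
        print("white",len(Q),Q.mean(0).round(1))
    m2=(np.hypot(P[:,0]-613.5,P[:,1]-180)<52)&(P[:,2]<20);print("pad",P[m2].mean(0).round(1))
cv2.imwrite("pics/s5.png",np.hstack(out))
```

```text
17.325 [ 0.44  0.86  1.35 -0.73  1.6   0.86] [ 0.3  0.7 -2. ] 29.95640516281128 [[0.097, 0.985, -0.143, 621.125], [0.57, -0.173, -0.803, 221.791], [-0.816, -0.004, -0.578, 184.551], [0.0, 0.0, 0.0, 1.0]] [612.7 174.4 150.5]
scene cap 195 [615.2 173.9 224.9] [206.8 228.6 230.7]
white 392 [625.1 181.3 192. ]
pad [626.7 177.3   4.2]
top cap 133 [614.2 178.2 228.9] [216.  229.9 233.5]
pad [605.4 169.8   5.5]
```

View pics/s5.png

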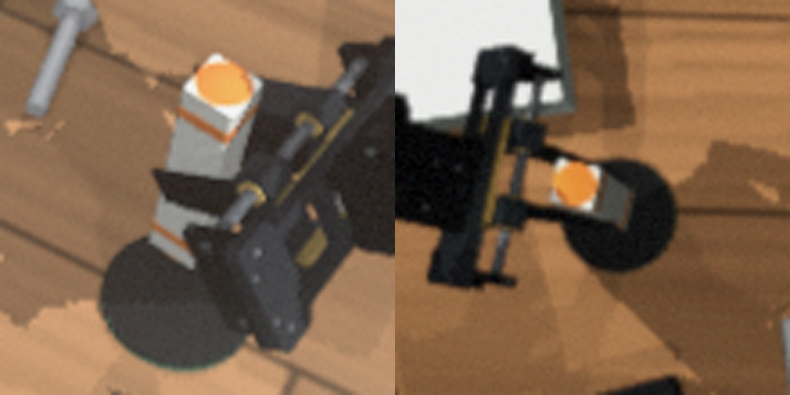

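The float stands upright over the pad: cap at (222,82) in the left view and (575,185) in the right, and the computed axis tilt is under 1° (assuming no slip). It needs about 5.6 mm more in +y. I'll descend to about 6 mm above contact.

jog_arm:
  motion:
    - [0,0,0,5,0,2.9,20]
    - [0,0,0,8,0,4.5,20]
    - [0,0,0,10,0,5.7,20]
    - [0,0,0,10,0,5.7,20]
    - [0,0,0,8,0,4.6,20]
    - [0,0,0,6,0,3.4,20]
    - [0,0,0,3.6,0,2.1,20]
    - [0,0,0,0,0,0,20]
    - [0,0,0,0,0,0,20]
    - [0,0,0,0,0,0,20]

```text
t: 18.68
eef_pos: [622.1, 228.1, 126.8]
tcp_rot: [-3.136, 0.954, 1.403]
ft_force: [-0.0, 0.3, -3.4]
opening: 0.333
grip_force: 30.0
```

Run:
```python
from h import *
F=[]
for i in range(6):
    c=cam("wrist");s=env.state();F.append(s["ft_force"])
T0=pose();print(s["t"],s["joints"].round(2),np.mean(F,0).round(2),(T0[:3,3]+59*T0[:3,2]).round(1),(.819*T0[:3,0]+.574*T0[:3,2]).round(3))
```

```text
18.975 [ 0.45  0.94  1.36 -0.73  1.54  0.91] [-0.03 -0.2  -2.68] [613.6 180.7  92.4] [-0.003  0.005 -1.   ]
```

Now 4 mm down, in 1 mm steps at most, then read the force.

jog_arm:
  motion:
    - [0,0,0,0.8,0,0.6,20]
    - [0,0,0,0.8,0,0.6,20]
    - [0,0,0,0.8,0,0.6,20]
    - [0,0,0,0.8,0,0.6,20]
    - [0,0,0,0.4,0,0.3,20]
    - [0,0,0,0,0,0,20]
    - [0,0,0,0,0,0,20]

```text
t: 19.85
eef_pos: [622.0, 228.0, 121.9]
tcp_rot: [-3.135, 0.955, 1.403]
ft_force: [-0.2, 0.1, -2.3]
opening: 0.338
grip_force: 30.0
```

jog_arm:
  motion:
    - [0,0,0,0.4,0,0.3,20]
    - [0,0,0,0.4,0,0.3,20]
    - [0,0,0,0,0,0,20]
    - [0,0,0,0,0,0,20]

```text
t: 20.35
eef_pos: [621.9, 227.9, 120.9]
tcp_rot: [-3.135, 0.955, 1.403]
ft_force: [-0.5, 0.6, -2.6]
opening: 0.337
grip_force: 30.0
```

Run:
```python
from h import *
F=[]
for i in range(5):
    c=cam("wrist");s=env.state();F.append(s["ft_force"])
T0=pose();print(s["t"],np.mean(F,0).round(2),(T0[:3,3]+59*T0[:3,2]).round(2))
```

```text
20.6 [-0.19 -0.1  -2.6 ] [613.53 180.53  86.84]
```

jog_arm:
  motion:
    - [0,0,0,0.4,0,0.3,20]
    - [0,0,0,0,0,0,20]
    - [0,0,0,0,0,0,20]

```text
t: 20.98
eef_pos: [621.9, 227.9, 120.4]
tcp_rot: [-3.135, 0.955, 1.403]
ft_force: [-0.1, 0.3, -3.1]
opening: 0.337
grip_force: 30.0
```

Run:
```python
from h import *
F=[]
for i in range(4):
    c=cam("wrist");s=env.state();F.append(s["ft_force"])
T0=pose();print(s["t"],np.mean(F,0).round(2),(T0[:3,3]+59*T0[:3,2]).round(2))
```

```text
21.175 [ 0.25 -0.22 -2.7 ] [613.55 180.5   86.31]
```

jog_arm:
  motion:
    - [0,0,0,0.4,0,0.3,20]
    - [0,0,0,0,0,0,20]
    - [0,0,0,0,0,0,20]

```text
t: 21.55
eef_pos: [621.9, 227.9, 119.9]
tcp_rot: [-3.135, 0.955, 1.403]
ft_force: [-0.3, -0.5, -1.9]
opening: 0.335
grip_force: 30.0
```

Run:
```python
from h import *
F=[]
for i in range(4):
    c=cam("wrist");s=env.state();F.append(s["ft_force"])
T0=pose();print(s["t"],np.mean(F,0).round(2),(T0[:3,3]+59*T0[:3,2]).round(2))
```

```text
21.75 [-0.43  0.28 -3.1 ] [613.5  180.5   85.82]
```

jog_arm:
  motion:
    - [0,0,0,0.4,0,0.3,20]
    - [0,0,0,0,0,0,20]
    - [0,0,0,0,0,0,20]

```text
t: 22.12
eef_pos: [621.9, 227.9, 119.4]
tcp_rot: [-3.135, 0.955, 1.403]
ft_force: [-0.7, -0.2, -3.2]
opening: 0.336
grip_force: 30.0
```

Run:
```python
from h import *
F=[]
for i in range(4):
    c=cam("wrist");s=env.state();F.append(s["ft_force"])
T0=pose();print(s["t"],np.mean(F,0).round(2),(T0[:3,3]+59*T0[:3,2]).round(2))
```

```text
22.325 [ 0.25 -0.03 -2.93] [613.53 180.48  85.33]
```

jog_arm:
  motion:
    - [0,0,0,0.4,0,0.3,20]
    - [0,0,0,0,0,0,20]
    - [0,0,0,0,0,0,20]

```text
t: 22.7
eef_pos: [622.0, 227.9, 119.0]
tcp_rot: [-3.135, 0.955, 1.403]
ft_force: [0.2, 0.1, -1.2]
opening: 0.336
grip_force: 30.0
```

Run:
```python
from h import *
F=[]
for i in range(4):
    c=cam("wrist");s=env.state();F.append(s["ft_force"])
T0=pose();print(s["t"],np.mean(F,0).round(2),(T0[:3,3]+59*T0[:3,2]).round(2))
```

```text
22.9 [ 0.25  0.39 -0.73] [613.54 180.46  84.92]
```

The wrist force fell from −2.9 to −0.7 N, so the pad now carries the float. I'll release gently.

jog_arm:
  motion:
    - [0,0,0,0,0,0,32]
    - [0,0,0,0,0,0,34]
    - [0,0,0,0,0,0,38]
    - [0,0,0,0,0,0,45]
    - [0,0,0,0,0,0,60]
    - [0,0,0,0,0,0,75]
    - [0,0,0,0,0,0,95]
    - [0,0,0,0,0,0,95]

```text
t: 23.9
eef_pos: [621.9, 227.9, 118.9]
tcp_rot: [-3.135, 0.955, 1.403]
ft_force: [0.2, -0.0, -0.9]
opening: 0.834
grip_force: 0.0
```

Run:
```python
from h import *
c=cam("scene");s=env.state();print(s["t"],s["opening"],s["grip_force"],s["ft_force"].round(2))
u,v,P=allpts(c,"scene");rgb=c["color"][v,u].astype(int)
o=(np.hypot(P[:,0]-613,P[:,1]-180)<60)&(rgb[:,0]>rgb[:,2]+70)&(P[:,2]>145)
print(o.sum(),P[o].mean(0).round(1),P[o][:,2].max())
save(c,"s6.png",(270,170,400,290),5)
```

```text
23.95 0.8783159035774383 0.0 [ 0.39 -0.65  0.41]
151 [612.5 170.4 161.6] 165.5623092934078
```

View pics/s6.png

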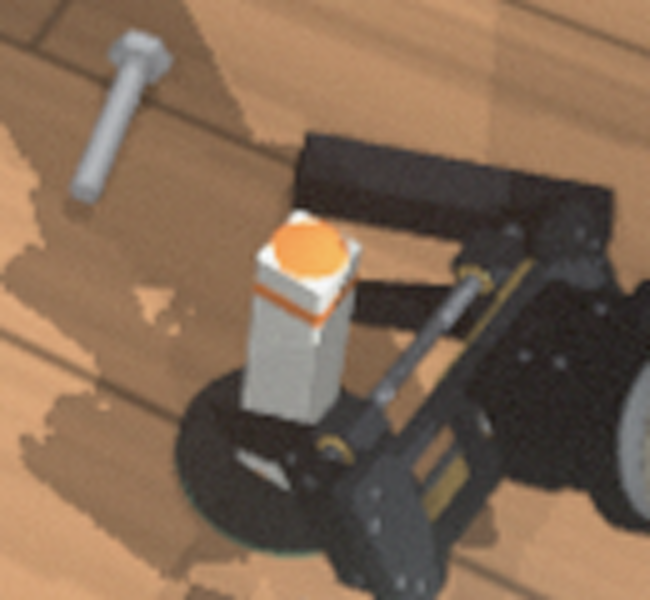

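The float stands by itself on the pad, cap at about (310,250) in the crop, with the fingers open. I'll back straight off along the tool axis.

jog_arm:
  motion:
    - [0,0,0,0,0,0,95]
    - [0,0,0,0,0,-5,95]
    - [0,0,0,0,0,-12,95]
    - [0,0,0,0,0,-20,95]
    - [0,0,0,0,0,-25,95]
    - [0,0,0,0,0,-25,95]
    - [0,0,0,0,0,-25,95]
    - [0,0,0,0,0,-15,95]
    - [0,0,0,0,0,0,95]
    - [0,0,0,0,0,0,95]

```text
t: 25.2
eef_pos: [639.9, 329.4, 191.7]
tcp_rot: [-3.134, 0.955, 1.404]
ft_force: [0.2, -0.2, -0.3]
opening: 0.996
grip_force: 0.0
```

Run:
```python
from h import *
for n in("scene","top"):
    c=cam(n)
    u,v,P=allpts(c,n);rgb=c["color"][v,u].astype(int)
    o=(np.hypot(P[:,0]-613,P[:,1]-180)<60)&(rgb[:,0]>rgb[:,2]+70)&(P[:,2]>150)
    print(n,P[o].mean(0).round(1),P[o][:,2].max())
    for t in ["bolt","bar","collar","cup","basket","carton"]:
        for d in env.recognise(n,t)[:1]:print(t,round(d["score"],2),np.round(d["location"]))
    if n=="scene":save(c,"s7.png",None,1.5)
s=env.state();print(s["t"],s["eef_pos"],s["ft_force"].round(2),s["joints"].round(2))
```

```text
scene [611.5 169.3 162.6] 166.04495413834024
bolt 0.81 [297. 193.]
bar 0.75 [228. 268.]
collar 0.77 [189. 236.]
cup 0.85 [121. 152.]
basket 0.78 [170. 106.]
carton 0.85 [357. 335.]
top [612.8 168.9 163.9] 169.54405700505936
bolt 0.44 [221. 225.]
bar 0.79 [232. 144.]
collar 0.74 [274. 138.]
cup 0.96 [375. 174.]
basket 0.8 [381. 256.]
carton 0.92 [134. 129.]
25.9 [640.04385571 329.93698019 192.34431438] [-0.11 -1.4  -0.2 ] [ 0.55  0.96  1.1  -0.67  1.78  0.82]
```

View pics/s7.png

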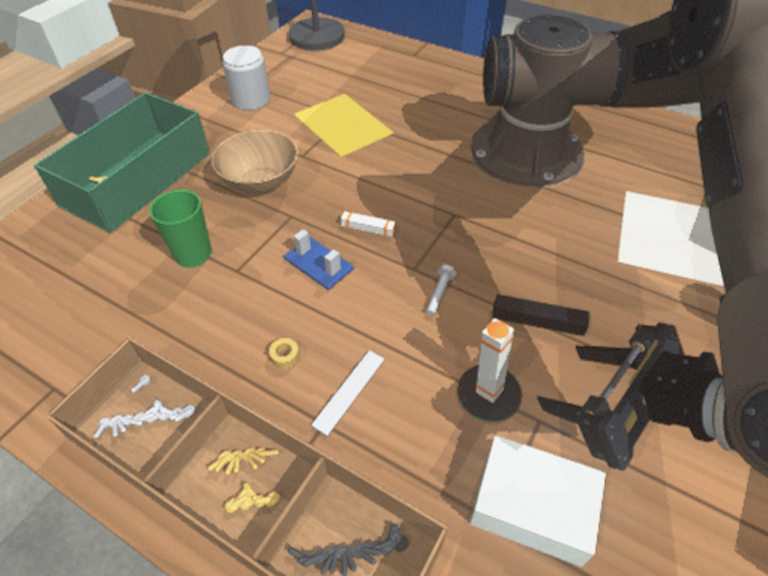

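The picture shows the float standing alone on the pad at about (495,365), the bystanders where they were, and the gripper clear of everything. Handing in.

```bash
python3 -c "
from cell import env
print(env.job_done())"
```

```text
the job is handed in; nothing more can be done
None
```

The float stands by itself, heavy end down, on the round pad, and the job was handed in at about 26 s with the other things undisturbed; joint 4 briefly read −1.13, exactly its lower limit, while turning the float upright.

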